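# Pack the drill-press kit into its caddy

## Robot

A 7-joint arm with a two-finger parallel gripper is mounted at the origin on the work surface. World frame = base frame: x ahead of the robot, y to its left, z up, the work surface at z = 0. Lengths are in m, angles in degrees, forces in N, time in s.
With the tool pointing down it reaches from about 0.4 to 0.875 m from the base axis. Payload 19.3 kg.
Tool frame: the origin (TCP) lies between the finger pads; the fingertips stand 19 mm ahead of it and the grasp point (between the pads) is the TCP; z points along the fingers, y is the line along which they close (so a half turn about z gives the same grasp; the last joint's range is limited). The gripper opens to 85 mm and grips with 20 to 120 N. Pads are 22 mm wide; open, the fingers measure 114 mm over their backs; the gripper's body (76 mm by 85 mm) begins 54 mm behind the grasp point. The pads swing forward as they close: fully open they stand 13 mm farther back than shut.
Start: joints at [67.712, 29.874, -2.08, 91.645, 1.215, 58.505, -6.463], TCP at [0.196, -0.594, 0.25] pointing down, gripper open.
Joint ranges: [-166.77, 166.77], [-17.47, 122.26], [-85.68, 81.53], [9.62, 139.38], [-72.42, 252.41], [9.2, 110.78], [-144.41, 144.41]. Speed limits (degrees/s): [108.29, 108.29, 136.94, 136.94, 172.46, 172.46, 172.46].

## Interface

Orientations are given as a 3x3 rotation matrix whose columns are the frame's x, y, z axes.
In Python, from plant import ctrl gives the robot as it stands. Calls block until the motion is done:
- ctrl.move_pose(position, orientation): joint-space move of the TCP to a pose.
- ctrl.movel(position, orientation=None, vel=0.15, f_stop=None): straight line of the TCP; orientation=None keeps the orientation; vel is the mean speed in m/s. With f_stop (N) it stops when the force on the tool has changed by that much, and returns True; else False.
- ctrl.goto_joints(angles): joint-space move.
- ctrl.command_gripper(opening, grip_force=None): finger opening in m; grip_force is the grip in N (None keeps the last); returns when the fingers have stopped.
- ctrl.dwell(seconds).
- ctrl.ik(position, orientation): joint angles nearest the present ones, or None.
- ctrl.sense(): the state.
- ctrl.capture(name): name is "scene" or "top" or "wrist"; returns (picture, depth): 400x640x3 uint8, red, green, blue; 400x640 float32, m along the optical axis (not along the pixel's ray), 0 where there is no reading.
- ctrl.camera_params(name): a dict with "K" (3x3 intrinsics, pixels), "rvec" (rotation vector, rad) and "tvec" (3), from world to camera coordinates, as OpenCV has them; the wrist camera has in their place "mount" (4x4, takes a point from camera to tool coordinates, whose origin is the TCP and whose axes are the flange's). Camera axes: x right, y down, z forward; pixel columns grow to the right and rows downward; lengths in m; the calibration is good to about 2 mm. A picture is of the moment at which its call begins: read the wrist's pose just before it. camera_params takes no time and is no camera call.
A pose or a line that the arm cannot do raises ctrl.PlanningError and nothing moves.
- ctrl.job_done(): hands the job in; it is judged then, once.
The state is a dict: "t": time; "joint_positions": joint angles; "dq": joint speeds; "joint_torque": joint torques, N m; "tool_pos": TCP position; "orientation": TCP orientation; "force": force on the tool from outside, world axes, zero at the start; "wrist_torque": the same for the moment, N m; "gripper_width": finger opening in m; "grip_force": force on a finger pad.
Only numpy, scipy, OpenCV 4.12 (cv2) and the standard library are available. Lean on these libraries where they do the work, as an engineer would, in place of code of your own. Each camera call takes 0.05 s, during which the arm holds its last target. There are 200 camera calls.

## Task

Pack the drill-press kit into the wooden caddy: set the smaller of the two drill chucks, the V-block, the parallel bar and the step block, each upright as it stands now, down flat into the recess of its own outline (chuck in the round one, V-block in the square one, parallel in the long narrow slot, step block in the broader oblong). Leave the bigger chuck and the plain ungrooved cube where they are on the bench.

Things in the scene. Friction and masses are not known exactly. Their poses are not given: they have to be found in the camera images.
- chuck_center (a point): The SMALLER of two steel drill chucks: a round sleeve 40 mm in diameter and straight for 34 mm from its flat underside, then tapering to a blunt nose with three small jaw tips, 56 mm tall in all; 0.32 kg. It stands with the jaws up; any yaw will do. Loose, standing upright at the start. The point is its centre, 28 mm above its underside, z up.
- v_block_center (a point): Steel V-block: a 40 mm cube, 0.42 kg, with a V groove (24 mm wide, 12 mm deep) along its x axis in the top face, dark at its root; the two side faces across y are whole, 40 mm apart. Loose, standing upright at the start. The point is its centre, 20 mm above its underside, z up.
- parallel_center (a point): Steel parallel: a straight bar 90 mm long (x), 16 mm wide (y) and 30 mm tall, standing on its long edge, with three dark round dots on each side; 0.32 kg. Loose, standing upright at the start. The point is its centre, 15 mm above its underside, z up.
- step_block_center (a point): Steel step block (staircase packing block of a clamping set): footprint 64 mm (x) by 26 mm (y), its top rising in four equal steps along x, 21, 26, 31 and 36 mm tall, tallest at +x; 0.36 kg. Loose, standing upright at the start. The point is its centre, 18 mm above its underside, z up.
- big_chuck_center (a point): LOOK-ALIKE, does not belong in the caddy: the bigger drill chuck, same shape but 56 mm in diameter and 70 mm tall; 0.8 kg. Loose, standing upright at the start. The point is its centre, 35 mm above its underside, z up.
- plain_block_center (a point): LOOK-ALIKE, does not belong in the caddy: plain steel packing cube, 40 mm, with no groove; 0.5 kg. Loose, standing upright at the start. The point is its centre, 20 mm above its underside, z up.
- round_recess (a point): Recess in one of the four pale wooden inserts (124 mm along x, 74 mm along y) that fill the dark wooden caddy. This one is ROUND, 58 mm in diameter: for the smaller chuck. 5 mm deep; flat, dark-lined floor 15 mm above the table; insert tops and caddy walls flush at 20 mm. Fixed, but placed anew each time. The point is the centre of the recess floor, z up.
- square_recess (a point): Recess in one of the four pale wooden inserts (124 mm along x, 74 mm along y) that fill the dark wooden caddy. This one is SQUARE, 58 x 58 mm: for the V-block. 5 mm deep; flat, dark-lined floor 15 mm above the table; insert tops and caddy walls flush at 20 mm. Fixed, but placed anew each time. The point is the centre of the recess floor, z up.
- slot_recess (a point): Recess in one of the four pale wooden inserts (124 mm along x, 74 mm along y) that fill the dark wooden caddy. This one is the LONG NARROW slot, 108 mm (x) by 34 mm (y): for the parallel, lying along x. 5 mm deep; flat, dark-lined floor 15 mm above the table; insert tops and caddy walls flush at 20 mm. Fixed, but placed anew each time. The point is the centre of the recess floor, z up.
- oblong_recess (a point): Recess in one of the four pale wooden inserts (124 mm along x, 74 mm along y) that fill the dark wooden caddy. This one is the shorter, broader OBLONG, 82 mm (x) by 44 mm (y): for the step block, lying along x, either end first. 5 mm deep; flat, dark-lined floor 15 mm above the table; insert tops and caddy walls flush at 20 mm. Fixed, but placed anew each time. The point is the centre of the recess floor, z up.
Not all that is in view belongs to the job. What is shaped like the part that bears parallel_center but green or purple is not meant. What is shaped like the part that bears step_block_center but green or turquoise is not meant.

How it is judged (in metres and radians):
At the end, for the whole second after the job is handed in: Smaller chuck, V-block, parallel and step block each stand upright (within 0.1 rad), at rest on the floor of their own recess (centre within 14 mm of the recess centre, height within 3 mm of fully seated); the bigger chuck and the plain cube are within 25 mm of where they started (horizontal distance between chuck_center and round_recess below 0.014 m and z of chuck_center in the frame of round_recess between 0.025 and 0.031 m and angle between each of chuck_center, v_block_center, parallel_center, step_block_center's own z axis and vertical below 0.1 rad and linear speed of each of chuck, v_block, parallel, step_block below 0.02 m/s and horizontal distance between v_block_center and square_recess below 0.014 m and z of v_block_center in the frame of square_recess between 0.017 and 0.023 m and horizontal distance between parallel_center and slot_recess below 0.014 m and z of parallel_center in the frame of slot_recess between 0.012 and 0.018 m and horizontal distance between step_block_center and oblong_recess below 0.014 m and z of step_block_center in the frame of oblong_recess between 0.015 and 0.021 m and distance of each of big_chuck_center, plain_block_center from where it was at the start of the episode below 0.025 m); the robot touches nothing.
It fails at once if the bigger chuck is disturbed (moved more than 25 mm) (distance of big_chuck_center from where it was at the start of the episode above 0.025 m).
It fails at once if the plain cube is disturbed (moved more than 25 mm) (distance of plain_block_center from where it was at the start of the episode above 0.025 m).
It also fails if it takes over 115 s, if anything falls off the work surface, if the arm or the gripper's body presses on something with over 40 N, if the wrist force passes 120 N, or if a joint passes its speed limit or range.

## Working session

There is one attempt and no reset: what is moved stays moved. The work goes in short steps, each a Python script; the robot and the scene stay as the last script left them, time stands still between calls to the robot, and variables do not carry over. Pictures are saved under pics/ and viewed, at most 14 in all, crops included, and the job is handed in when it is done.

```bash
mkdir -p pics; python3 - <<'E'
from plant import ctrl
import cv2,numpy as np
for n in("top","scene"):
    p,d=ctrl.capture(n); cv2.imwrite(f"pics/{n}0.png",p[:,:,::-1]); np.save(f"pics/{n}0.npy",d)
    c=ctrl.camera_params(n); print(n,c)
    R=cv2.Rodrigues(np.array(c["rvec"],float))[0]; print(-R.T@np.array(c["tvec"]).ravel())
print(ctrl.camera_params("wrist")); print(ctrl.sense()["t"],ctrl.sense()["orientation"])
E
```

```text
top {'K': array([[423.90205993,   0.        , 317.27437699],
       [  0.        , 423.90205993, 206.87978189],
       [  0.        ,   0.        ,   1.        ]]), 'rvec': array([ 2.13991524, -2.09453468,  0.20533397]), 'tvec': array([-0.08688339,  0.48058924,  0.99620867])}
[ 0.27931578 -0.08136599  1.07065808]
scene {'K': array([[480.68445468,   0.        , 316.3576321 ],
       [  0.        , 480.68445468, 198.67690807],
       [  0.        ,   0.        ,   1.        ]]), 'rvec': array([ 1.33976098,  2.01458761, -1.0252891 ]), 'tvec': array([ 0.27302999, -0.20228599,  1.67912607])}
[1.47189561 0.31312529 0.81878277]
{'K': array([[350.68270755,   0.        , 321.03220426],
       [  0.        , 350.68270755, 195.9723398 ],
       [  0.        ,   0.        ,   1.        ]]), 'mount': array([[ 1.92776439e-04, -9.54518411e-01, -2.98151918e-01,
         7.57806693e-02],
       [ 9.99999103e-01,  5.79198506e-04, -1.20770436e-03,
        -3.81860804e-04],
       [ 1.32546519e-03, -2.98151418e-01,  9.54517666e-01,
        -1.24028744e-01],
       [ 0.00000000e+00,  0.00000000e+00,  0.00000000e+00,
         1.00000000e+00]])}
0.1 [[ 9.49614703e-01  3.13419452e-01 -4.03363009e-04]
 [ 3.13419700e-01 -9.49614233e-01  9.48519239e-04]
 [-8.57548745e-05 -1.02714973e-03 -9.99999469e-01]]
```

View pics/top0.png

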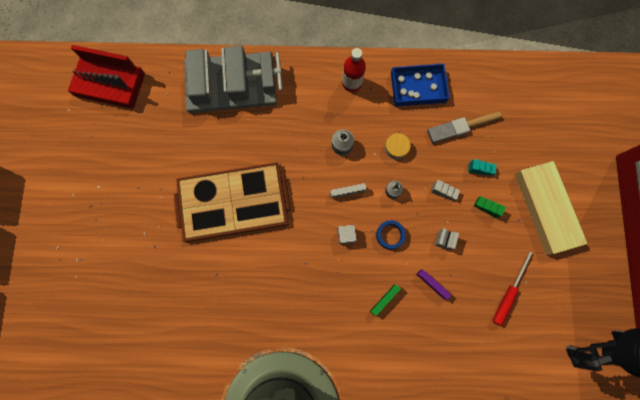

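View pics/scene0.png

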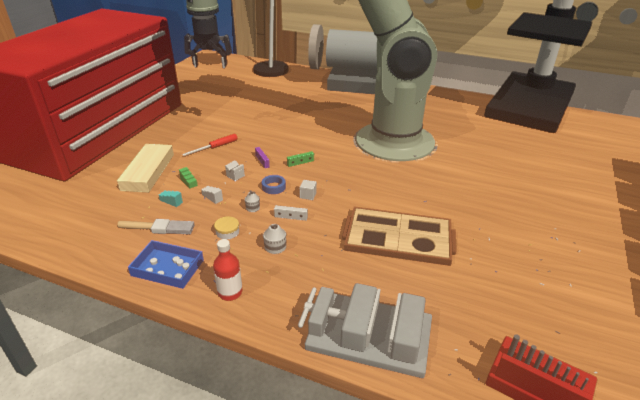

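Top view: big chuck (343,141), small chuck (395,188), parallel (349,191), step block (447,190), grooved V-block (448,239), plain cube (347,235). There are also green and purple bars, and green and turquoise step blocks. In the caddy, the round recess is at (205,190), square (254,182), oblong (208,219) and slot (258,211). I'll enlarge a crop to confirm and measure with masks.

```bash
cat > h.py <<'E'
import cv2,numpy as np
def cam(c):
    R=cv2.Rodrigues(np.array(c["rvec"],float))[0]; t=np.array(c["tvec"],float).ravel()
    return c["K"],R.T,-R.T@t          # K, cam->world rot, cam position
def ray(C,uv,z):
    K,R,o=C; uv=np.atleast_2d(uv).astype(float)
    d=np.c_[(uv-[K[0,2],K[1,2]])/[K[0,0],K[1,1]],np.ones(len(uv))]@R.T
    return o+d*((z-o[2])/d[:,2])[:,None]
def wristcam(c,s):
    M=np.array(c["mount"]); R=np.array(s["orientation"]); p=np.array(s["tool_pos"])
    return c["K"],R@M[:3,:3],R@M[:3,3]+p
def height(C,d):
    K,R,o=C; v,u=np.mgrid[:d.shape[0],:d.shape[1]]
    P=np.stack([(u-K[0,2])/K[0,0]*d,(v-K[1,2])/K[1,1]*d,d],-1)
    return P@R.T+o
E
python3 - <<'E'
from plant import ctrl
from h import *
C=cam(ctrl.camera_params("top")); d=np.load("pics/top0.npy"); im=cv2.imread("pics/top0.png")
P=height(C,d); print("table z",np.median(P[250:330,100:220,2]))
m=(P[...,2]>0.012)&(d>0); m[:, :320]=0; m[:110]=0; m[330:]=0; m[:,515:]=0
n,L,st,ce=cv2.connectedComponentsWithStats(m.astype(np.uint8))
hsv=cv2.cvtColor(im,cv2.COLOR_BGR2HSV)
for i in range(1,n):
    if st[i,4]<60: continue
    q=L==i; h=P[...,2][q]; r=cv2.minAreaRect(P[q][:,:2].astype(np.float32)*1000)
    print(ce[i].round(),st[i,4],"h",np.percentile(h,[10,50,95]).round(3),np.round(r[0],0),np.round(r[1],0),round(r[2]),"S",np.median(hsv[q][:,1]))
g=(hsv[...,2]<60).astype(np.uint8); g[:165]=0;g[238:]=0;g[:,:184]=0;g[:,284:]=0
n,L,st,ce=cv2.connectedComponentsWithStats(g)
for i in range(1,n):
    if st[i,4]<150: continue
    r=cv2.minAreaRect(ray(C,np.argwhere(L==i)[:,::-1],0.015)[:,:2].astype(np.float32)*1000)
    print("rec",ce[i].round(1),st[i],np.round(r[0],1),np.round(r[1],1),round(r[2],1),ray(C,ce[i],.015).round(4))
cr=cv2.resize(im[115:325,320:520],None,fx=2.85,fy=2.85,interpolation=cv2.INTER_CUBIC); 
cv2.imwrite("pics/crop.png",cr)
E
```

```text
table z 1.6131085076587226e-06
[459. 126.] 837 h [0.016 0.019 0.023] [ 719. -462.] [ 42. 201.] 19 S 43.0
[343. 141.] 448 h [0.027 0.051 0.069] [ 660. -138.] [56. 56.] 71 S 44.0
[398. 145.] 482 h [0.026 0.029 0.032] [ 655. -281.] [62. 62.] 35 S 193.0
[482. 166.] 314 h [0.019 0.029 0.039] [ 602. -501.] [67. 28.] 83 S 219.0
[394. 189.] 239 h [0.026 0.04  0.056] [ 537. -269.] [41. 39.] 1 S 45.0
[445. 189.] 314 h [0.02  0.028 0.039] [ 539. -402.] [64. 28.] 70 S 44.0
[348. 190.] 269 h [0.022 0.03  0.033] [ 533. -153.] [17. 90.] 13 S 44.0
[490. 206.] 348 h [0.019 0.028 0.039] [ 500. -511.] [64. 29.] 61 S 196.0
[391. 234.] 354 h [0.019 0.024 0.027] [ 423. -262.] [70. 70.] 46 S 179.0
[347. 234.] 292 h [0.036 0.04  0.043] [ 420. -151.] [40. 40.] 8 S 42.0
[447. 238.] 340 h [0.026 0.037 0.043] [ 414. -399.] [41. 41.] 72 S 44.0
[434. 284.] 308 h [0.022 0.03  0.034] [ 303. -363.] [90. 16.] 48 S 173.0
[385. 299.] 288 h [0.026 0.03  0.033] [ 263. -245.] [16. 89.] 48 S 192.0
[505. 306.] 435 h [0.017 0.024 0.028] [ 259. -539.] [ 26. 106.] 62 S 232.0
rec [253.3 182.7] [242 172  24  23 441] [548.6  89.2] [54.6 54.8] 10.5 [[0.5484 0.0893 0.015 ]]
rec [204.8 190.6] [195 181  21  20 340] [525.4 211.9] [49.9 51.9] 1.2 [[0.5251 0.2123 0.015 ]]
rec [257.4 211. ] [237 202  42  19 493] [475.   75.1] [ 30.7 104.6] 10.9 [[0.4749 0.0751 0.015 ]]
rec [208.1 219.1] [192 210  33  20 497] [451.6 198.4] [40.3 79.2] 10.9 [[0.4514 0.1986 0.015 ]]
rec [247.5 231.6] [209 225  75  13 159] [419.9 100.3] [  7.5 187.3] 10.8 [[0.4217 0.0974 0.015 ]]
```

View pics/crop.png

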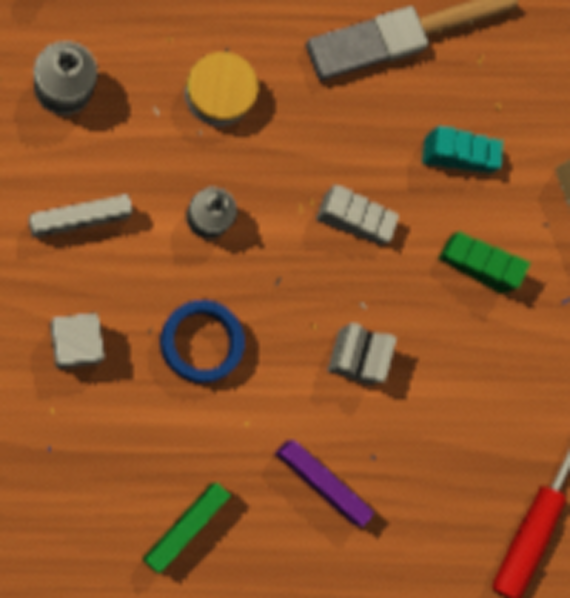

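Identities are confirmed in the crop. The steel grooved block is at (448,239), the grey step block at (447,190) with the green and turquoise ones excluded, the grey bar at (349,191), and the 40 mm chuck at (395,188) against the 56 mm one at (343,141). Measured sizes and heights match the descriptions. I'll start with the V-block.

```bash
cat > job.py <<'E'
import sys
from plant import ctrl
from h import *
CY=10.9  # caddy yaw; the insert x axis lies at CY+90
# start xy, yaw of tool x (parts grip across y), recess xy, place yaw, grip width, table height, grip shift along part x
J={"v":((.414,-.399),-18,(.5486,.0892),CY,.040),
   "chuck":((.537,-.269),0,(.5254,.2119),CY,.040),
   "par":((.533,-.153),103,(.475,.0751),CY+90,.016),
   "step":((.539,-.402),70,(.4516,.1984),CY+90,.026)}
def Rz(a):
    c,s=np.cos(np.radians(a)),np.sin(np.radians(a)); return np.array([[c,s,0],[s,-c,0],[0,0,-1.]])
def best(p,a):
    o=[(abs(q[6]),b) for b in (a,a+180) if (q:=ctrl.ik(p,Rz(b))) is not None]
    return min(o)[1]
def look(xy,name):
    s=ctrl.sense(); im,d=ctrl.capture("wrist"); cv2.imwrite(f"pics/{name}.png",im[:,:,::-1])
    return im,d,height(wristcam(ctrl.camera_params("wrist"),s),d)
def run(k):
    (x,y),a,r,b,w=J[k]; H=.028
    ctrl.command_gripper(min(.085,w+.035),60)
    a=best([x,y,.2],a); ctrl.move_pose([x,y,.2],Rz(a))
    im,d,P=look((x,y),k+"_pre")
    m=(d>0)&(P[...,2]>.012)&(P[...,2]<.065)&(np.hypot(P[...,0]-x,P[...,1]-y)<.065)
    n,L,st,ce=cv2.connectedComponentsWithStats(m.astype(np.uint8)); i=1+np.argmax(st[1:,4])
    Q=P[L==i]; (cx,cy),sz,ang=cv2.minAreaRect(Q[:,:2].astype(np.float32)*1000)
    cx/=1000;cy/=1000
    da=(ang-a+45)%90-45 if k!="chuck" else 0
    print(k,"wrist",round(cx,4),round(cy,4),np.round(sz,1),"dyaw",round(da,1),"top",Q[:,2].max().round(3))
    assert np.hypot(cx-x,cy-y)<.012 and abs(da)<12
    a+=da; ux=np.array([np.cos(np.radians(a)),np.sin(np.radians(a))]); off=np.zeros(2)
    if k=="step":
        t=(Q[:,:2]-[cx,cy])@ux; sg=np.sign(np.corrcoef(t,Q[:,2])[0,1]); off=3.5e-3*sg*ux; print("tall end sign",sg)
    g=np.array([cx,cy])+off; t=-off@ux
    ctrl.movel([*g,.09],Rz(a),vel=.25); print("touch",ctrl.movel([*g,H],vel=.1,f_stop=15))
    ctrl.command_gripper(0,60); s=ctrl.sense(); print("width",s["gripper_width"],"grip",s["grip_force"],"z",s["tool_pos"][2])
    assert abs(s["gripper_width"]-w)<.005
    z0=s["tool_pos"][2]
    ctrl.movel([*g,.2],vel=.25)
    b=best([*r,.2],b)
    # the part centre sits t along tool x, which turns with the tool
    p=np.array(r)-t*np.array([np.cos(np.radians(b)),np.sin(np.radians(b))])
    ctrl.move_pose([*p,.2],Rz(b)); print("held",ctrl.sense()["gripper_width"])
    ctrl.movel([*p,z0+.03],vel=.2)
    print("touch",ctrl.movel([*p,z0+.014],vel=.03,f_stop=12),ctrl.sense()["tool_pos"][2]-z0)
    ctrl.command_gripper(w+.02); ctrl.movel([*p,.2],vel=.25)
    look(r,k+"_post"); print("t",ctrl.sense()["t"])
for k in sys.argv[1:]: run(k)
E
python3 job.py v
```

```text
v wrist 0.4135 -0.3966 [39.9 40.4] dyaw 0.7 top 0.042
touch False
width 0.03900769626552913 grip 61.05933487415314 z 0.028696274378595208
held 0.03925009054279153
touch True 0.015031751339388309
t 8.5333
```

View pics/v_post.png

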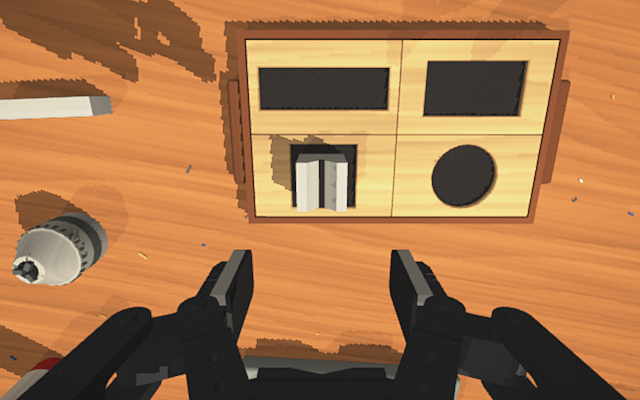

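View pics/v_pre.png

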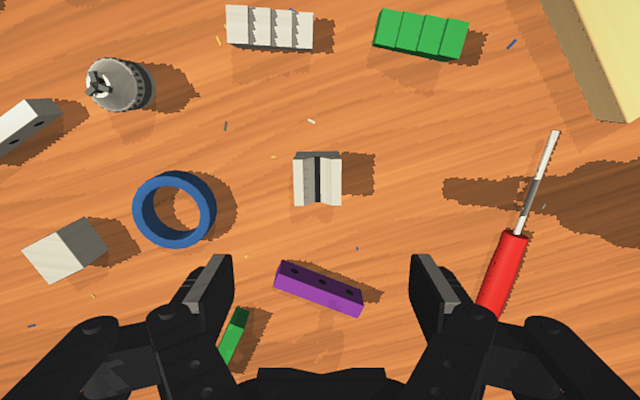

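The pre-grasp picture shows the grooved block below the gripper at (317,178). The post picture shows it inside the square recess (recess 291–357 × 145–208, block about (321,182)). Now the other three.

```bash
python3 job.py chuck && python3 job.py par && python3 job.py step
```

```text
chuck wrist 0.5379 -0.2672 [41.7 41.2] dyaw 0 top 0.058
touch False
width 0.03815655004950326 grip 59.719435700098984 z 0.028833526348601927
held 0.03801291039113121
touch True 0.015000673842502494
t 17.675
par wrist 0.5332 -0.1491 [15.7 89.8] dyaw 0.0 top 0.033
touch False
width 0.014638617167211737 grip 59.21568989753723 z 0.028649335078949862
held 0.014497945986074342
touch True 0.014922757636777455
t 25.4333
step wrist 0.5392 -0.3989 [63.9 25.8] dyaw -0.5 top 0.038
tall end sign 1.0
touch False
width 0.02523727734510879 grip 60.171151757240295 z 0.028781670815463074
held 0.024808548783921663
touch True 0.014889837062811447
t 34.9333
```

```bash
python3 - <<'E'
from plant import ctrl
from h import *
ctrl.movel([.45,.1,.33],vel=.25)
ctrl.goto_joints([67.712,29.874,-2.08,91.645,1.215,58.505,-6.463])
p,d=ctrl.capture("top"); C=cam(ctrl.camera_params("top")); P=height(C,d)
m=((P[...,2]>.027)&(d>0)).astype(np.uint8)
n,L,st,ce=cv2.connectedComponentsWithStats(m)
R={"sq":(548.6,89.2),"rd":(525.4,211.9),"slot":(475,75.1),"obl":(451.6,198.4),"plain":(420,-151),"big":(660,-138)}
for i in range(1,n):
    if st[i,4]<60: continue
    q=P[L==i]; r=cv2.minAreaRect(q[:,:2].astype(np.float32)*1000)
    for k,v in R.items():
        if np.hypot(*np.subtract(r[0],v))<40: print(k,v,np.round(r[0],1),np.round(r[1],1),round(r[2],1),"top",np.percentile(q[:,2],97).round(3))
cv2.imwrite("pics/end.png",cv2.resize(p[150:250,160:420,::-1],None,fx=3,fy=3,interpolation=cv2.INTER_CUBIC)); print(ctrl.sense()["t"])
E
```

```text
big (660, -138) [ 659.7 -138.2] [55.8 55.7] 17.1 top 0.07
sq (548.6, 89.2) [548.9  86.1] [41.5 40.4] 10.4 top 0.058
rd (525.4, 211.9) [525.2 207.6] [39.3 40.8] 57.1 top 0.071
slot (475, 75.1) [475.8  71. ] [17.6 90.4] 10.7 top 0.048
obl (451.6, 198.4) [452.1 194.7] [27.1 66.1] 10.5 top 0.053
plain (420, -151) [ 420.1 -150.8] [39.8 39.9] 8.6 top 0.044
38.4167
```

View pics/end.png

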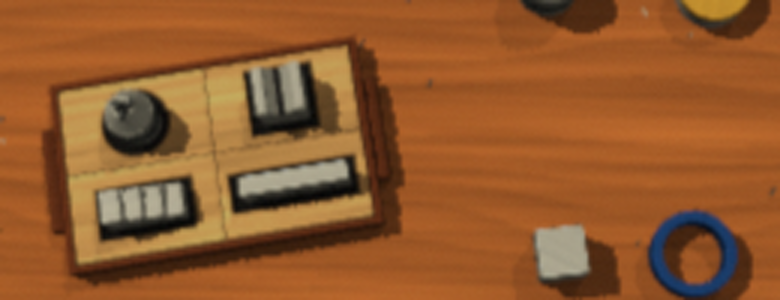

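View pics/step_post.png

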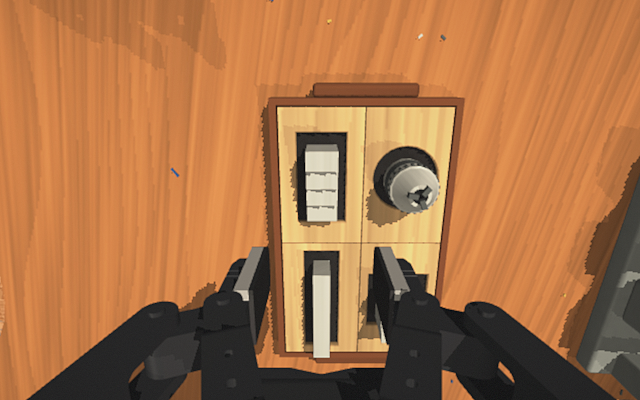

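All four parts are in their own recesses. Centres are within about 4 mm of the recess centres, tops are at seated height within depth noise, and the look-alikes haven't moved. Handing in.

```bash
python3 -c "
from plant import ctrl
print(ctrl.job_done())"
```

```text
the job is handed in; nothing more can be done
None
```

The job is handed in (no verdict came back): at about 38 s my last measurement had the small chuck, V-block, parallel and step block each seated in its own recess within about 4 mm of centre, with the bigger chuck and plain cube unmoved.

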